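# One full pump stroke into the measuring cup

## Robot

A 6-joint arm with a two-finger parallel gripper is mounted at the origin on the work surface. World frame = base frame: x ahead of the robot, y to its left, z up, the work surface at z = 0. Lengths are in m, angles in rad, forces in N, time in s.
With the tool pointing down it reaches from about 0.35 to 0.775 m from the base axis. Payload 5.5 kg.
Tool frame: the origin (TCP) lies at the very end of the fingers, on their centre line; the grasp point (between the pads) lies 19 mm behind it; z points along the fingers, y is the line along which they close (so a half turn about z gives the same grasp; the last joint's range is limited). The gripper opens to 85 mm and grips with 20 to 120 N. Pads are 22 mm wide; open, the fingers measure 114 mm over their backs; the gripper's body (76 mm by 85 mm) begins 54 mm behind the grasp point. The pads swing forward as they close: fully open they stand 13 mm farther back than shut.
Start: joints at [-1.397, 0.313, 0.046, 1.304, 0, 1.431], TCP at [0.177, -0.547, 0.231] pointing down, gripper open.
Joint ranges: [-2.76, 2.76], [-0.86, 1.69], [-1.03, 1.26], [-2.2, 2.34], [-1.47, 1.5], [-3.14, 3.14]. Speed limits (rad/s): [2.57, 2.57, 3.14, 3.14, 3.14, 3.14].

## Interface

Orientations are given as a unit quaternion [w, x, y, z].
In Python, from workcell import env, imaging, ticket gives the robot as it stands. The module is installed in compiled form; this text tells all that it offers.
- The arm moves only by the tool apply_moves, never from a script. Its argument "rows" is a list of rows, each an object with "xyz": the shift along the tool's x, y, z in mm, a list of three; "turn": the turn, a rotation vector about the tool's x, y, z in rad, a list of three; "grip": the opening, from 0 (shut) to 1 (fully open). A call has 1 to 12 rows; each row is the pose to reach, as a shift and turn from the pose commanded when the call began, along the tool's axes at that moment; what a row does not reach only later rows make up. A row lasts 1/12 s, in which the tool goes at most 41.7 mm and 7.16 degrees, less where a joint would pass 70% of its speed; a pose out of reach is approached as far as the arm can. A call with a gripper value outside its range is refused whole. The fingers move at their own pace and stop on an object; "force" is the grip in N (left out, the last holds). Time passes only in rows, so rows that repeat a pose let the fingers close. It gives the time, the measured TCP pose, the force, the opening and the grip force at its end, in the units of the state.
- env.get_state(): the state, without advancing time (a new reading comes with each control period).
- imaging.read_camera(name): name is "side" or "top" or "wrist"; returns a dict with "color" (384x512x3 uint8, blue, green, red), "z_map" (384x512 float32, m along the optical axis (not along the pixel's ray), 0 where there is no reading), "camera_matrix" (3x3 intrinsics, pixels), "view" (4x4, takes a point from world to camera coordinates). Camera axes: x right, y down, z forward; pixel columns grow to the right and rows downward; lengths in m; the calibration is good to about 2 mm. A picture is of the moment at which its call begins.
- ticket.hand_in(): hands the job in; it is judged then, once.
The state is a dict: "clock": time; "joint_pos": joint angles; "qvel": joint speeds; "tau": joint torques, N m; "tcp_pos": TCP position; "orientation": TCP orientation; "wrist_force": force on the tool from outside, world axes, zero at the start; "ft_torque": the same for the moment, N m; "finger_gap": finger opening in m; "grip_force": force on a finger pad.
Only numpy, scipy, OpenCV 4.12 (cv2) and the standard library are available. Lean on these libraries where they do the work, as an engineer would, in place of code of your own. Each camera call takes 0.05 s, during which the arm holds its last target. There are 200 camera calls.

## Task

The steel measuring cup is stuck in with its handle between the rice tub and the white shaker: lift it out by its bowl, set it down upright in the open, then take it by its handle and stand it on the counter squarely under the spout of the steel sauce pump, with its handle pointing straight out away from the pump. Let go of it, press the pump's black knob all the way down onto its stop, hold it there for a moment and let it come fully back up, leaving the cup standing under the spout. Do not work the pump before the cup is under its spout, do not tip the cup, and leave the tub, shaker, sauce dish and chopsticks where they are.

Things in the scene. Friction and masses are not known exactly. Their poses are not given: they have to be found in the camera images.
- measuring_cup: Loose steel cup, 0.16 kg. Origin: centre of its underside, z up. Round bowl 62 mm across at the rim (52 at the foot), 55 mm tall, wall 3 mm; it can be gripped from above across the rim, along the cup's y. A straight handle runs along its own +x to 120 mm from its axis. At the start the handle lies between tub and shaker, about 13 mm from each: no room for fingers beside it.
- cup_handle: The cup's handle, rigid with the cup; origin and axes are the cup's (not on the handle). 14 mm wide; steel shank from 29 to 63 mm from the cup's axis (6 mm thick, mid-height 48 mm), then a black grip to 120 mm (10 mm thick, mid-height 46 mm).
- handle_grip (a point): Middle of the black handle grip: 85 mm from the cup's axis along its +x, 46 mm above its underside.
- cup_mouth (a point): Centre of the cup's mouth, on its axis, 55 mm above its underside.
- pump: Sauce pump, fixed: steel jar 106 mm across, lid 114 mm across, 152 mm high. Origin: centre of the jar's underside. Its front is its own -x: a 10 mm gooseneck leaves the lid 37 mm before the jar's axis, tops out at 187 mm and comes down to the outlet 100 mm before the axis. A cup under it clears jar by 16 mm and outlet by 30 mm, so bring it in low from the front.
- spout_outlet (a point): Lower end of the spout (nozzle 13 mm across), 100 mm in front of the jar's axis (pump's -x), 85 mm above the counter.
- plunger (a joint): Plunger of the pump: 0 = fully up, grows as it is pressed straight down, 0.040 m = against its stop. Sprung: about 5 N at the top rising to about 10 N just before the stop; it comes back up by itself when let go.
- knob_top (a point): Centre of the flat top of the black palm knob (50 mm across, flat part 40 mm) on the jar's axis: 235 mm above the counter when up, 195 mm when pressed to the stop.
- rice_tub: Loose lidded wooden tub with copper hoops, 1.3 kg, 170 mm across, 76 mm to the lid, 86 mm over the lid's two bars. Origin: centre of its underside.
- shaker: Loose white plastic shaker with a twist cap, 60 mm across, 134 mm tall. Origin: centre of its underside.
- sauce_dish: Loose blue ceramic dish, 90 mm across, 24 mm tall, beside the tub. Origin: centre of its underside.
- chopsticks: Pair of steel chopsticks lying together, 200 mm long along own x, 7 mm thick, behind the tub. Origin: their middle, on the counter.

How it is judged:
By the outcome, as a careful person would: the job done as asked, in the order asked, and still so for the second after the job is handed in, with the robot touching nothing.
It also fails if it takes over 72 s, if anything falls off the work surface, if the arm or the gripper's body presses on something with over 40 N, if the wrist force passes 120 N, or if a joint passes its speed limit or range.

## Working session

There is one attempt and no reset: what is moved stays moved. The work goes in short steps, Python scripts to look and compute and a tool call to move; the robot and the scene stay as the last step left them, time stands still between calls to the robot, and variables do not carry over. Pictures are saved under pics/ and viewed, at most 10 in all, crops included, and the job is handed in when it is done.

Besides the shell and the picture viewer there is one more tool, called after "Request:" as name(argument=value, ...), one argument or row to a line, values as JSON. apply_moves: Moves the arm, as the interface text tells. Its arguments: {"type":"object","properties":{"rows":{"type":"array"},"force":{"type":"number"}},"required":["rows"]}

```bash
mkdir -p pics; cat > h.py <<'E'
import numpy as np, cv2
from workcell import env, imaging, ticket
from scipy.spatial.transform import Rotation as R
def cloud(c):
    z=c["z_map"];K=c["camera_matrix"];v,u=np.mgrid[:z.shape[0],:z.shape[1]]
    p=np.stack([(u-K[0,2])/K[0,0]*z,(v-K[1,2])/K[1,1]*z,z],-1)
    T=np.linalg.inv(c["view"]); P=p@T[:3,:3].T+T[:3,3]; P[z==0]=np.nan
    return P
def st():
    s=env.get_state(); q=s["orientation"]; return s, np.array(s["tcp_pos"]), R.from_quat([q[1],q[2],q[3],q[0]])
E
python3 - <<'E'
from h import *
s,p,r=st(); print(s["clock"],p,r.as_matrix().round(3).tolist())
ims=[]
for n in("top","side"):
    c=imaging.read_camera(n); np.savez(f"{n}0.npz",**c); ims.append(c["color"])
    print(n,np.linalg.inv(c["view"]).round(3).tolist())
    cv2.imwrite(f"pics/{n}0.png",cv2.resize(c["color"],(800,600)))
E
```

```text
0.0 [ 0.17738165 -0.5464076   0.23040206] [[0.951, 0.309, -0.0], [0.309, -0.951, 0.002], [0.0, -0.002, -1.0]]
top [[0.005, -0.993, 0.119, 0.528], [-1.0, -0.006, -0.012, 0.031], [0.013, -0.119, -0.993, 1.0], [0.0, 0.0, 0.0, 1.0]]
side [[0.982, -0.078, 0.17, 0.459], [-0.186, -0.493, 0.85, -0.926], [0.017, -0.867, -0.499, 0.709], [0.0, 0.0, 0.0, 1.0]]
```

View pics/top0.png

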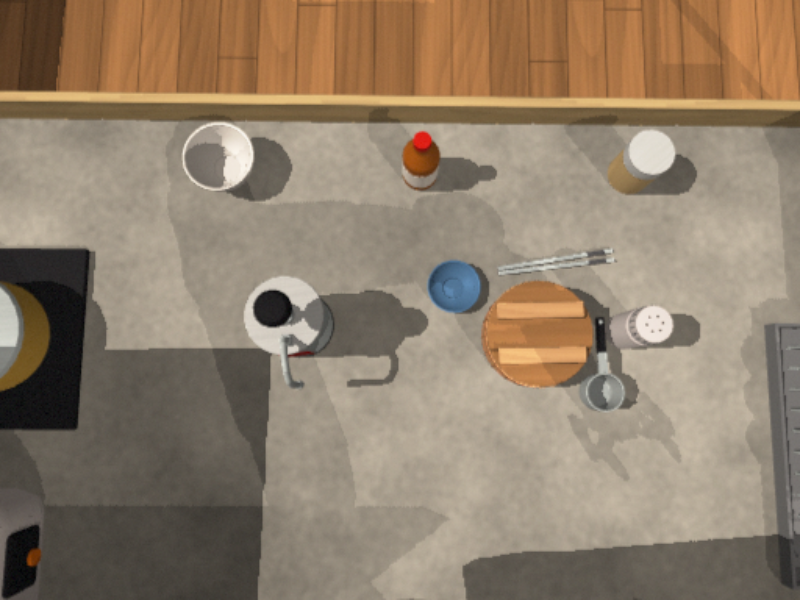

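View pics/side0.png

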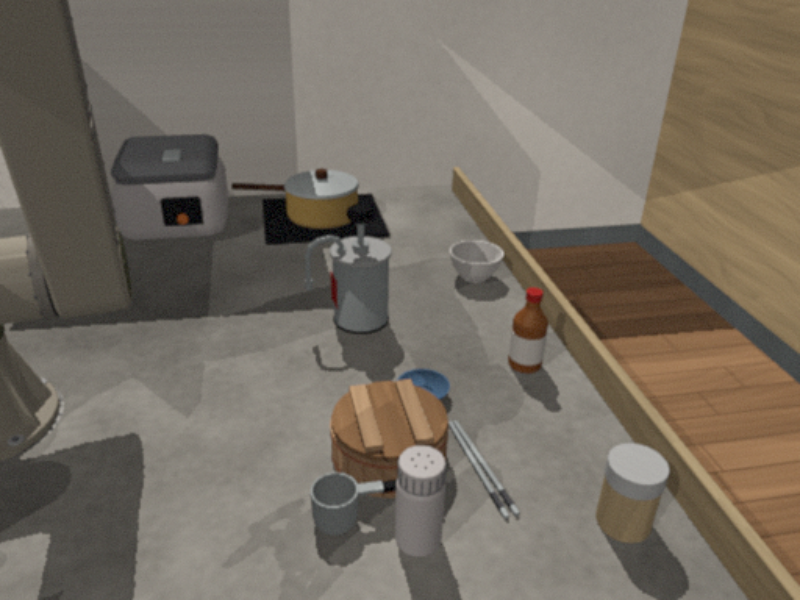

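The top view shows the cup bowl at about (602,392) with its handle up to (600,320). The pump lid is at (285,315), the knob at (272,308), the spout end at (292,383), the tub at (538,333) and the shaker at (650,325). Next I'll measure these from the depth map.

```bash
cat >> h.py <<'E'
def circ(P):
    x,y=P[:,0],P[:,1]
    from scipy.optimize import least_squares
    f=lambda q:np.hypot(x-q[0],y-q[1])-q[2]
    return least_squares(f,[x.mean(),y.mean(),.03],loss='soft_l1',f_scale=.002).x
def box(P,u0,u1,v0,v1,zl,zh):
    k=.64; Q=P[int(v0*k):int(v1*k),int(u0*k):int(u1*k)].reshape(-1,3)
    return Q[(Q[:,2]>zl)&(Q[:,2]<zh)]
def edge(Q):
    return cv2.convexHull((Q[:,:2]*1000).astype(np.float32))[:,0]/1000
def summ(n,Q): print(n,len(Q),"mean",Q.mean(0).round(4),"mid",((Q.min(0)+Q.max(0))/2).round(4),"ext",np.ptp(Q,0).round(4), "encl",np.array(cv2.minEnclosingCircle(Q[:,:2].astype(np.float32))[0]).round(4))
E
python3 - <<'E'
from h import *
for n in ("top","side"):
    c=dict(np.load(n+"0.npz")); P=cloud(c)
    if n=="top":
        B=dict(cup=(575,630,365,420,.045,.065),grip=(588,612,312,355,.035,.06),shank=(588,612,352,372,.035,.06),lid=(235,335,270,365,.14,.162),knob=(245,300,280,335,.225,.245),neck=(275,305,335,392,.07,.2),shaker=(600,690,295,360,.115,.145),tub=(475,600,275,395,.06,.1),table=(400,450,420,480,-.02,.02),dish=(420,490,255,320,.012,.04))
    else:
        B=dict(cup=(305,365,470,535,.045,.065),grip=(385,395,478,495,.035,.06),shank=(358,385,478,495,.035,.06),lid=(325,400,230,275,.14,.162),knob=(340,380,195,235,.225,.245),neck=(300,345,230,290,.07,.2),shaker=(390,450,440,500,.115,.145))
    print(n)
    for k,b in B.items():
        Q=box(P,*b)
        if len(Q)>2:
            summ(k,Q)
            if k in("cup","lid","knob"): print("   circ",circ(Q if k=="cup" and 0 else edge(Q)).round(4))
            if k=="neck":
                print("   tip",np.median(Q[Q[:,2]<.12],0), "top",Q[Q[:,2]>.17].mean(0)); np.save(n+"neck.npy",Q)
E
```

```text
top
cup 184 mean [ 0.5224 -0.2857  0.0523] mid [ 0.5218 -0.2845  0.0522] ext [0.0738 0.0626 0.0139] encl [ 0.5218 -0.2844]
   circ [ 0.5159 -0.2848  0.0314]
grip 143 mean [ 0.6044 -0.2817  0.0499] mid [ 0.6051 -0.2823  0.0472] ext [0.0584 0.0157 0.0129] encl [ 0.6048 -0.2822]
shank 84 mean [ 0.5635 -0.2831  0.0502] mid [ 0.5637 -0.2838  0.049 ] ext [0.0302 0.0155 0.0104] encl [ 0.5636 -0.2836]
lid 1471 mean [0.6213 0.1997 0.1522] mid [0.6236 0.2057 0.1527] ext [0.1106 0.1124 0.0173] encl [0.6233 0.2054]
   circ [0.6231 0.2052 0.0563]
knob 464 mean [0.6223 0.2038 0.2339] mid [0.6225 0.2049 0.2317] ext [0.0475 0.0474 0.0132] encl [0.6235 0.2051]
   circ [0.623  0.2049 0.0242]
neck 386 mean [0.5665 0.1939 0.1581] mid [0.5574 0.1976 0.1314] ext [0.0756 0.0451 0.1151] encl [0.5594 0.1955]
   tip [0.56855093 0.18779972 0.10202859] top [0.55732752 0.19545753 0.18109228]
shaker 524 mean [ 0.6146 -0.3311  0.132 ] mid [ 0.6157 -0.3339  0.126 ] ext [0.0582 0.0567 0.0212] encl [ 0.6158 -0.3344]
tub 3705 mean [ 0.6046 -0.1761  0.0784] mid [ 0.6064 -0.1781  0.0753] ext [0.1658 0.167  0.0306] encl 
[... 575 characters left out ...]
662 -0.2834  0.0486] mid [ 0.5656 -0.2739  0.0445] ext [0.0381 0.0419 0.0186] encl [ 0.5649 -0.2757]
lid 565 mean [0.6219 0.1877 0.1518] mid [0.6235 0.202  0.1509] ext [0.1129 0.114  0.0218] encl [0.6223 0.2016]
   circ [0.6231 0.201  0.0567]
knob 136 mean [0.6223 0.1944 0.2327] mid [0.6235 0.2003 0.2315] ext [0.0485 0.0467 0.0121] encl [0.6233 0.1994]
   circ [0.6236 0.1998 0.0235]
neck 406 mean [0.5615 0.1874 0.1396] mid [0.5574 0.2068 0.1313] ext [0.0782 0.0864 0.1143] encl [0.564  0.2103]
   tip [0.57164642 0.18415397 0.10253028] top [0.55812163 0.1902948  0.1798184 ]
shaker 706 mean [ 0.615  -0.3446  0.1311] mid [ 0.6166 -0.3385  0.126 ] ext [0.0549 0.057  0.0218] encl [ 0.6162 -0.3386]
```

```bash
cat >> h.py <<'E'
def go(x,y,z,yawdeg):
    "tool shift (mm) and turn (rad) to put the TCP at xyz, tool down, tool x at yaw"
    s,p,r=st(); g=R.from_euler('z',yawdeg,degrees=True)*R.from_euler('x',180,degrees=True)
    print("t",round(s["clock"],2),"at",p.round(4),"gap",round(s["finger_gap"],4),"shift",(r.inv().apply(np.array([x,y,z])-p)*1000).round(1),"turn",(r.inv()*g).as_rotvec().round(3))
E
python3 - <<'E'
from h import *
go(.516,-.285,.17,2)
c=imaging.read_camera("wrist"); s,p,r=st()
T=np.linalg.inv(c["view"]); print("cam in tool",r.inv().apply(T[:3,3]-p).round(3),r.inv().apply(T[:3,2]).round(3))
A=np.r_[np.load("topneck.npy"),np.load("sideneck.npy")]
ax=np.array([.6232,.2035])
for n in("top","side"):
    A=np.load(n+"neck.npy"); d=A[:,:2]-ax; h=np.hypot(*d.T); m=(h>.065)&(h<.12)
    a=np.degrees(np.arctan2(-d[m,1],-d[m,0])); print(n,m.sum(),a.mean(),np.median(a),h[m].max(), A[m&(A[:,2]<.15)].mean(0) )
E
```

```text
t 0.1 at [ 0.1774 -0.5465  0.2305] gap 0.0855 shift [ 402.8 -144.1   60.8] turn [-0.002  0.     0.279]
cam in tool [ 0.075  0.001 -0.142] [-0.297 -0.001  0.955]
top 120 7.725262129167897 8.059596420789417 0.10495257380301158 [0.5243119  0.18778856 0.11514535]
side 139 10.380466939874117 10.385855381028392 0.10584474410210999 [0.52439291 0.18560389 0.11771614]
```

Request:
apply_moves(
  rows=[
    {"xyz": [403,-144,60],"turn": [0,0,0.28],"grip": 1},
    {"xyz": [403,-144,60],"turn": [0,0,0.28],"grip": 1},
    {"xyz": [403,-144,60],"turn": [0,0,0.28],"grip": 1},
    {"xyz": [403,-144,60],"turn": [0,0,0.28],"grip": 1},
    {"xyz": [403,-144,60],"turn": [0,0,0.28],"grip": 1},
    {"xyz": [403,-144,60],"turn": [0,0,0.28],"grip": 1},
    {"xyz": [403,-144,60],"turn": [0,0,0.28],"grip": 1},
    {"xyz": [403,-144,60],"turn": [0,0,0.28],"grip": 1},
    {"xyz": [403,-144,60],"turn": [0,0,0.28],"grip": 1},
    {"xyz": [403,-144,60],"turn": [0,0,0.28],"grip": 1},
    {"xyz": [403,-144,60],"turn": [0,0,0.28],"grip": 1},
    {"xyz": [403,-144,60],"turn": [0,0,0.28],"grip": 1},
  ],
)

```text
clock: 1.15
tcp_pos: [0.5189, -0.2821, 0.1699]
orientation: [-0.001, 1.0, 0.02, -0.0]
wrist_force: [-0.6, -0.2, -0.2]
finger_gap: 0.0851
grip_force: 0.0
```

Request:
apply_moves(
  rows=[
    {"xyz": [0,0,0],"turn": [0,0,0],"grip": 1},
    {"xyz": [0,0,0],"turn": [0,0,0],"grip": 1},
  ],
)

```text
clock: 1.32
tcp_pos: [0.5158, -0.2858, 0.1711]
orientation: [-0.0, 1.0, 0.017, -0.0]
wrist_force: [0.1, -0.2, -0.3]
finger_gap: 0.0852
grip_force: 0.0
```

```bash
python3 - <<'E'
from h import *
c=imaging.read_camera("wrist"); P=cloud(c); np.savez("w1.npz",**c)
cv2.imwrite("pics/w1.png",c["color"])
go(.516,-.285,.026,2)
Q=P.reshape(-1,3); d=np.hypot(Q[:,0]-.516,Q[:,1]+.285)
C=Q[(d<.038)&(Q[:,2]>.048)&(Q[:,2]<.062)]; summ("cup",C); print(circ(C[np.hypot(C[:,0]-.516,C[:,1]+.285)>.02]))
for lo,hi in((.553,.575),(.585,.605),(.605,.63)):
    G=Q[(Q[:,0]>lo)&(Q[:,0]<hi)&(abs(Q[:,1]+.283)<.02)&(Q[:,2]>.04)&(Q[:,2]<.06)]
    if len(G): summ("h",G)
E
```

```text
t 1.37 at [ 0.5156 -0.2863  0.1713] gap 0.0852 shift [  0.5  -1.3 145.3] turn [ 0.     0.001 -0.002]
cup 1056 mean [ 0.519  -0.2876  0.0534] mid [ 0.5196 -0.2877  0.0524] ext [0.0682 0.0605 0.0089] encl [ 0.5199 -0.2874]
[ 0.51712222 -0.28757064  0.0293306 ]
h 420 mean [ 0.5642 -0.2864  0.0509] mid [ 0.564  -0.2865  0.0512] ext [0.0219 0.0135 0.004 ] encl [ 0.5639 -0.2865]
h 451 mean [ 0.5951 -0.2851  0.0506] mid [ 0.595  -0.2785  0.0499] ext [0.02   0.0286 0.0197] encl [ 0.5943 -0.2789]
h 587 mean [ 0.6178 -0.2845  0.0506] mid [ 0.6175 -0.2781  0.0528] ext [0.025  0.0276 0.0143] encl [ 0.6172 -0.2784]
```

View pics/w1.png

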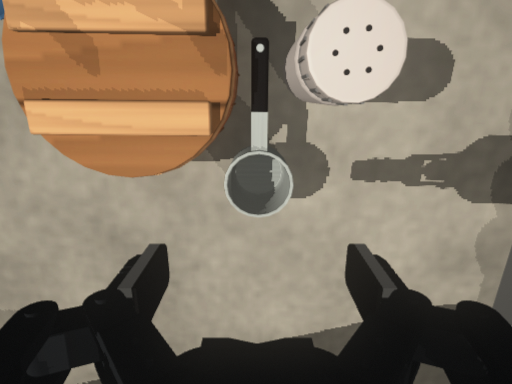

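The wrist view shows the cup bowl at (258,184), centred between the fingers, with its handle straight up to (260,40). I'll go down onto it and grip.

Request:
apply_moves(
  rows=[
    {"xyz": [1,0,36],"turn": [0,0,0],"grip": 1},
    {"xyz": [1,0,72],"turn": [0,0,0],"grip": 1},
    {"xyz": [1,0,100],"turn": [0,0,0],"grip": 1},
    {"xyz": [1,0,120],"turn": [0,0,0],"grip": 1},
    {"xyz": [1,0,135],"turn": [0,0,0],"grip": 1},
    {"xyz": [1,0,143],"turn": [0,0,0],"grip": 1},
    {"xyz": [1,0,143],"turn": [0,0,0],"grip": 0.5},
    {"xyz": [1,0,143],"turn": [0,0,0],"grip": 0.5},
    {"xyz": [1,0,143],"turn": [0,0,0],"grip": 0.5},
    {"xyz": [1,0,143],"turn": [0,0,0],"grip": 0.5},
    {"xyz": [1,0,143],"turn": [0,0,0],"grip": 0.5},
    {"xyz": [1,0,143],"turn": [0,0,0],"grip": 0.5},
  ],
  force=40,
)

```text
clock: 2.37
tcp_pos: [0.5179, -0.2863, 0.0295]
orientation: [0.001, 1.0, 0.017, 0.001]
wrist_force: [-1.3, -0.2, 3.5]
finger_gap: 0.061
grip_force: 44.1
```

Request:
apply_moves(
  rows=[
    {"xyz": [0,0,-15],"turn": [0,0,0],"grip": 0.5},
    {"xyz": [0,0,-40],"turn": [0,0,0],"grip": 0.5},
    {"xyz": [0,0,-70],"turn": [0,0,0],"grip": 0.5},
    {"xyz": [0,0,-100],"turn": [0,0,0],"grip": 0.5},
    {"xyz": [0,0,-120],"turn": [0,0,0],"grip": 0.5},
    {"xyz": [0,0,-120],"turn": [0,0,0],"grip": 0.5},
  ],
)

```text
clock: 2.87
tcp_pos: [0.52, -0.2871, 0.1537]
orientation: [0.003, 1.0, 0.017, 0.004]
wrist_force: [1.1, -0.8, -0.9]
finger_gap: 0.0612
grip_force: 44.3
```

Request:
apply_moves(
  rows=[
    {"xyz": [-10,-25,-120],"turn": [0,0,-0.1],"grip": 0.5},
    {"xyz": [-20,-50,-120],"turn": [0,0,-0.2],"grip": 0.5},
    {"xyz": [-25,-75,-120],"turn": [0,0,-0.3],"grip": 0.5},
    {"xyz": [-30,-100,-120],"turn": [0,0,-0.4],"grip": 0.5},
    {"xyz": [-35,-125,-120],"turn": [0,0,-0.5],"grip": 0.5},
    {"xyz": [-40,-150,-120],"turn": [0,0,-0.6],"grip": 0.5},
    {"xyz": [-40,-175,-120],"turn": [0,0,-0.7],"grip": 0.5},
    {"xyz": [-45,-200,-120],"turn": [0,0,-0.8],"grip": 0.5},
    {"xyz": [-45,-225,-120],"turn": [0,0,-0.9],"grip": 0.5},
    {"xyz": [-45,-250,-120],"turn": [0,0,-1.0],"grip": 0.5},
    {"xyz": [-45,-275,-120],"turn": [0,0,-1.1],"grip": 0.5},
    {"xyz": [-45,-300,-120],"turn": [0,0,-1.2],"grip": 0.5},
  ],
)

```text
clock: 3.87
tcp_pos: [0.4615, 0.0141, 0.2671]
orientation: [-0.001, 0.814, 0.581, -0.001]
wrist_force: [1.0, 0.1, -1.9]
finger_gap: 0.061
grip_force: 45.2
```

```bash
python3 - <<'E'
from h import *
s,p,r=st(); print(s["joint_pos"],r.as_matrix()[:,0],s["grip_force"])
go(.47,.03,.15,189)
E
```

```text
[-1.43550995e-01  8.55095209e-02 -1.51295906e-01  1.33541719e+00
  2.35151487e-05  1.75921582e+00] [ 3.25906408e-01  9.45402006e-01 -2.44055330e-04] 45.15334359861299
t 3.87 at [0.4615 0.0141 0.2671] gap 0.061 shift [ 17.8   3.  117.1] turn [-1.00e-03 -1.00e-03 -2.06e+00]
```

Request:
apply_moves(
  rows=[
    {"xyz": [2,0,8],"turn": [0,0,-0.12],"grip": 0.5},
    {"xyz": [4,0,20],"turn": [0,0,-0.24],"grip": 0.5},
    {"xyz": [6,0,30],"turn": [0,0,-0.36],"grip": 0.5},
    {"xyz": [7,0,40],"turn": [0,0,-0.48],"grip": 0.5},
    {"xyz": [8,0,50],"turn": [0,0,-0.6],"grip": 0.5},
    {"xyz": [9,0,60],"turn": [0,0,-0.72],"grip": 0.5},
    {"xyz": [10,1,70],"turn": [0,0,-0.84],"grip": 0.5},
    {"xyz": [11,1,80],"turn": [0,0,-0.96],"grip": 0.5},
    {"xyz": [12,1,90],"turn": [0,0,-1.08],"grip": 0.5},
    {"xyz": [14,2,100],"turn": [0,0,-1.2],"grip": 0.5},
    {"xyz": [16,2,110],"turn": [0,0,-1.32],"grip": 0.5},
    {"xyz": [18,3,117],"turn": [0,0,-1.44],"grip": 0.5},
  ],
)

```text
clock: 4.87
tcp_pos: [0.4698, 0.0291, 0.1491]
orientation: [-0.001, 0.229, 0.973, -0.0]
wrist_force: [-1.5, -0.3, -1.8]
finger_gap: 0.0608
grip_force: 45.2
```

Request:
apply_moves(
  rows=[
    {"xyz": [0,0,5],"turn": [0,0,-0.12],"grip": 0.5},
    {"xyz": [0,0,15],"turn": [0,0,-0.24],"grip": 0.5},
    {"xyz": [0,0,25],"turn": [0,0,-0.36],"grip": 0.5},
    {"xyz": [0,0,35],"turn": [0,0,-0.48],"grip": 0.5},
    {"xyz": [0,0,45],"turn": [0,0,-0.62],"grip": 0.5},
    {"xyz": [0,0,50],"turn": [0,0,-0.62],"grip": 0.5},
    {"xyz": [0,0,50],"turn": [0,0,-0.62],"grip": 0.5},
  ],
)

```text
clock: 5.45
tcp_pos: [0.4694, 0.029, 0.0993]
orientation: [-0.002, -0.075, 0.997, 0.0]
wrist_force: [-1.0, -0.5, -2.0]
finger_gap: 0.0615
grip_force: 45.1
```

```bash
python3 - <<'E'
from h import *
s,p,r=st(); print(s["joint_pos"],s["grip_force"])
go(.47,.03,.0285,189)
# cup bottom/rim seen from side, pump axis + spout from the wrist
c=imaging.read_camera("side"); P=cloud(c).reshape(-1,3)
d=np.hypot(P[:,0]-p[0],P[:,1]-p[1]); m=(d<.036)&(P[:,2]>.01)&(P[:,2]<p[2]+.025)
print(np.percentile(P[m,2],[0,1,3,5,50,95]))
cv2.imwrite("pics/s2.png",c["color"])
E
```

```text
[-1.09254449e-01  2.01959247e-01 -4.41274008e-01  9.31187175e-01
 -2.45628282e-05 -2.59153057e-01] 45.13223652809302
t 5.45 at [0.4694 0.029  0.0993] gap 0.0615 shift [-1.   0.8 70.8] turn [ 0.001 -0.004 -0.007]
[0.07027546 0.07154274 0.07364537 0.07550541 0.10023988 0.12189144]
```

View pics/s2.png

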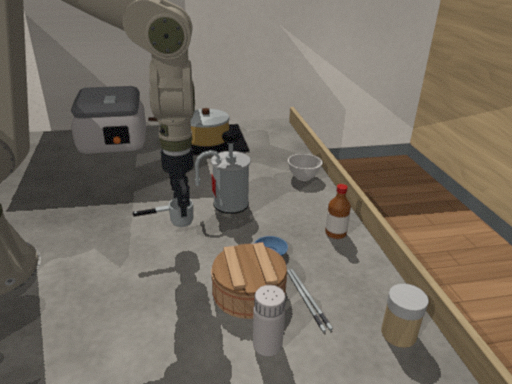

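The side view shows the cup level in the gripper at (182,213), handle pointing left to (140,212), with the tub, shaker, dish and chopsticks where they were. Setting it down.

Request:
apply_moves(
  rows=[
    {"xyz": [0,0,30],"turn": [0,0,0],"grip": 0.5},
    {"xyz": [0,0,50],"turn": [0,0,0],"grip": 0.5},
    {"xyz": [0,0,62],"turn": [0,0,0],"grip": 0.5},
    {"xyz": [0,0,67],"turn": [0,0,0],"grip": 0.5},
    {"xyz": [0,0,70],"turn": [0,0,0],"grip": 0.5},
    {"xyz": [0,0,70],"turn": [0,0,0],"grip": 0.5},
  ],
)

```text
clock: 6.0
tcp_pos: [0.4713, 0.0287, 0.0314]
orientation: [0.0, -0.075, 0.997, -0.0]
wrist_force: [-0.2, -0.1, -1.6]
finger_gap: 0.0609
grip_force: 45.1
```

Request:
apply_moves(
  rows=[
    {"xyz": [0,0,0],"turn": [0,0,0],"grip": 1},
    {"xyz": [0,0,0],"turn": [0,0,0],"grip": 1},
    {"xyz": [0,0,0],"turn": [0,0,0],"grip": 1},
    {"xyz": [0,0,0],"turn": [0,0,0],"grip": 1},
    {"xyz": [0,0,-20],"turn": [0,0,0],"grip": 1},
    {"xyz": [0,0,-50],"turn": [0,0,0],"grip": 1},
    {"xyz": [0,0,-80],"turn": [0,0,0],"grip": 1},
    {"xyz": [0,0,-120],"turn": [0,0,0],"grip": 1},
    {"xyz": [0,0,-150],"turn": [0,0,0],"grip": 1},
    {"xyz": [0,0,-150],"turn": [0,0,0],"grip": 1},
  ],
)

```text
clock: 6.83
tcp_pos: [0.4749, 0.0284, 0.1882]
orientation: [0.006, -0.076, 0.997, -0.001]
wrist_force: [0.9, 0.4, -0.1]
finger_gap: 0.0852
grip_force: 0.0
```

```bash
python3 - <<'E'
from h import *
s,p,r=st()
c=imaging.read_camera("wrist"); P=cloud(c); np.savez("w2.npz",**c)
cv2.imwrite("pics/w2.png",c["color"])
Q=P.reshape(-1,3); d=np.hypot(Q[:,0]-.47,Q[:,1]-.029)
C=Q[(d<.04)&(Q[:,2]>.05)&(Q[:,2]<.06)]; summ("cup",C); print(circ(C[np.hypot(C[:,0]-.47,C[:,1]-.029)>.02]))
m=(Q[:,0]>.345)&(Q[:,0]<.435)&(abs(Q[:,1]-.02)<.03)&(Q[:,2]>.045)&(Q[:,2]<.058)
H=Q[m]; 
if len(H)>10: summ("handle",H); l=cv2.fitLine(H[:,:2].astype(np.float32),cv2.DIST_HUBER,0,.001,.001).ravel(); print(l,np.degrees(np.arctan2(l[1],l[0])))
go(.386,.016,.15,189)
E
```

```text
cup 910 mean [0.4661 0.0271 0.0535] mid [0.4665 0.028  0.0535] ext [0.0724 0.0612 0.0069] encl [0.4664 0.027 ]
[0.47102929 0.02777302 0.02955756]
handle 1591 mean [0.3929 0.0163 0.0505] mid [0.3942 0.0165 0.05  ] ext [0.0815 0.0242 0.0064] encl [0.3944 0.0179]
[0.98904186 0.14763544 0.39287382 0.01629944] 8.489922
t 6.88 at [0.4738 0.0285 0.1854] gap 0.0855 shift [89.   1.1 34.7] turn [-0.002  0.008 -0.005]
```

View pics/w2.png

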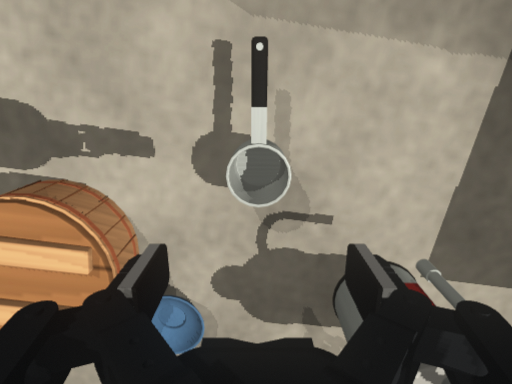

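The wrist view shows the cup standing at (259,176) with its handle up to (260,40), and the spout's nozzle at (425,265). Next I'll take the handle.

Request:
apply_moves(
  rows=[
    {"xyz": [40,0,20],"turn": [0,0,0],"grip": 0.5},
    {"xyz": [75,1,40],"turn": [0,0.008,0],"grip": 0.5},
    {"xyz": [91,2,70],"turn": [0,0.008,0],"grip": 0.5},
    {"xyz": [91,2,100],"turn": [0,0.008,0],"grip": 0.5},
    {"xyz": [91,2,125],"turn": [0,0.008,0],"grip": 0.5},
    {"xyz": [91,2,140],"turn": [0,0.008,0],"grip": 0.5},
    {"xyz": [91,2,150],"turn": [0,0.008,0],"grip": 0.5},
    {"xyz": [91,2,150],"turn": [0,0.008,0],"grip": 0.5},
  ],
)

```text
clock: 7.55
tcp_pos: [0.3779, 0.0173, 0.0288]
orientation: [-0.007, -0.076, 0.997, 0.0]
wrist_force: [0.1, -0.5, -0.4]
finger_gap: 0.0428
grip_force: 0.0
```

```bash
python3 - <<'E'
from h import *
go(.384,.0150,.027,188.5)
E
```

```text
t 7.55 at [0.3779 0.0173 0.0288] gap 0.0428 shift [-5.7 -3.2  1.7] turn [ 0.002 -0.013  0.004]
```

Request:
apply_moves(
  rows=[
    {"xyz": [-4,-2,1],"turn": [0,-0.009,0],"grip": 0.5},
    {"xyz": [-4,-2,1],"turn": [0,-0.009,0],"grip": 0.5},
    {"xyz": [-4,-2,1],"turn": [0,-0.009,0],"grip": 0.5},
  ],
)

```text
clock: 7.8
tcp_pos: [0.3858, 0.0153, 0.0309]
orientation: [0.001, -0.076, 0.997, -0.0]
wrist_force: [0.9, -0.5, 0.1]
finger_gap: 0.0422
grip_force: 0.0
```

```bash
python3 - <<'E'
from h import *
go(.384,.0150,.027,188.5)
E
```

```text
t 7.8 at [0.3858 0.0153 0.0309] gap 0.0422 shift [ 1.9 -0.   3.8] turn [-0.001  0.002  0.004]
```

Request:
apply_moves(
  rows=[
    {"xyz": [1,0,4],"turn": [0,0,0],"grip": 0.5},
    {"xyz": [1,0,4],"turn": [0,0,0],"grip": 0.5},
    {"xyz": [1,0,4],"turn": [0,0,0],"grip": 0.05},
    {"xyz": [1,0,4],"turn": [0,0,0],"grip": 0.05},
    {"xyz": [1,0,4],"turn": [0,0,0],"grip": 0.05},
    {"xyz": [1,0,4],"turn": [0,0,0],"grip": 0.05},
    {"xyz": [1,0,4],"turn": [0,0,0],"grip": 0.05},
    {"xyz": [1,0,4],"turn": [0,0,0],"grip": 0.05},
  ],
  force=80,
)

```text
clock: 8.47
tcp_pos: [0.384, 0.0154, 0.0263]
orientation: [0.0, -0.076, 0.997, -0.0]
wrist_force: [-1.2, 0.6, 3.1]
finger_gap: 0.0124
grip_force: 77.9
```

Request:
apply_moves(
  rows=[
    {"xyz": [0,0,-4],"turn": [0,0,0],"grip": 0.05},
    {"xyz": [0,0,-10],"turn": [0,0,0],"grip": 0.05},
    {"xyz": [0,0,-10],"turn": [0,0,0],"grip": 0.05},
    {"xyz": [0,0,-10],"turn": [0,0,0],"grip": 0.05},
  ],
)

```text
clock: 8.8
tcp_pos: [0.3844, 0.0153, 0.0366]
orientation: [0.001, -0.076, 0.997, -0.0]
wrist_force: [0.1, 0.2, -2.0]
finger_gap: 0.0125
grip_force: 77.9
```

```bash
python3 - <<'E'
from h import *
s,p,r=st(); go(.384,.0150,.038,188.5); print(s["grip_force"])
c=imaging.read_camera("wrist"); P=cloud(c); 
cv2.imwrite("pics/w3.png",c["color"])
Q=P.reshape(-1,3); d=np.hypot(Q[:,0]-.471,Q[:,1]-.028)
C=Q[(d<.04)&(Q[:,2]>.055)&(Q[:,2]<.08)]; summ("cup",C); print(circ(C))
i=C[:,0]>.485;j=C[:,0]<.457; print("rim far/near z",np.median(C[i,2]),np.median(C[j,2]))
E
```

```text
t 8.8 at [0.3844 0.0153 0.0366] gap 0.0125 shift [ 0.5 -0.3 -1.4] turn [-0.     0.002  0.004]
77.90735363960266h.py:21: RuntimeWarning: Mean of empty slice.
  def summ(n,Q): print(n,len(Q),"mean",Q.mean(0).round(4),"mid",((Q.min(0)+Q.max(0))/2).round(4),"ext",np.ptp(Q,0).round(4), "encl",np.array(cv2.minEnclosingCircle(Q[:,:2].astype(np.float32))[0]).round(4))
  ret = um.true_divide(
Traceback (most recent call last):
  File "h.py", line 21, in summ
    def summ(n,Q): print(n,len(Q),"mean",Q.mean(0).round(4),"mid",((Q.min(0)+Q.max(0))/2).round(4),"ext",np.ptp(Q,0).round(4), "encl",np.array(cv2.minEnclosingCircle(Q[:,:2].astype(np.float32))[0]).round(4))
                                                                    ~~~~~^^^
ValueError: zero-size array to reduction operation minimum which has no identity
```

View pics/w3.png

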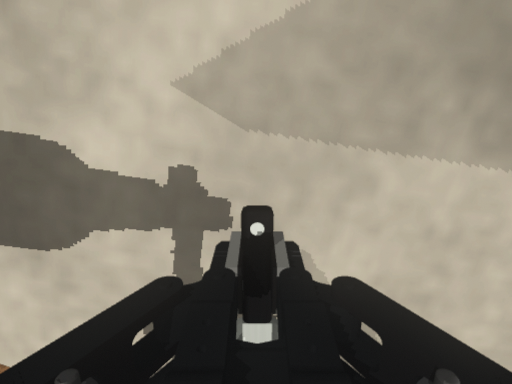

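The wrist view shows the black handle clamped squarely between the pads at (258,260); the bowl is hidden behind the gripper. Next I'll refine the pump's axis and heading from the stored images, shifting the tube points to its centreline.

```bash
python3 - <<'E'
from h import *
for n in("top0","side0","w2"):
    c=dict(np.load(n+".npz")); P=cloud(c); o=np.linalg.inv(c["view"])[:3,3]
    Q=P.reshape(-1,3); Q=Q[~np.isnan(Q[:,0])]
    def near(lo,hi,r): return Q[(Q[:,2]>lo)&(Q[:,2]<hi)&(np.hypot(Q[:,0]-.623,Q[:,1]-.203)<r)]
    K=near(.228,.242,.04); L=near(.147,.157,.065)
    ax=None
    if len(K)>100: ax=circ(edge(K)); print(n,"knob",ax.round(4),K[:,2].max())
    if len(L)>100: a2=circ(edge(L)); print(n,"lid",a2.round(4)); ax=a2 if ax is None else (ax+a2)/2
    if ax is None: ax=np.array([.6232,.203,0])
    D=Q[:,:2]-ax[:2]; h=np.hypot(*D.T)
    m=(h>.062)&(h<.115)&(abs(D[:,1])<.04)&(D[:,0]<-.05)&(Q[:,2]>.08)&(Q[:,2]<.2)
    S=Q[m]; d=S-o; S=S+.0039*d/np.linalg.norm(d,axis=1)[:,None]
    if len(S)>10:
        d=S[:,:2]-ax[:2]; a=np.degrees(np.arctan2(-d[:,1],-d[:,0]))
        low=S[S[:,2]<.125]; print(n,len(S),"yaw about own axis",np.median(a).round(2),"low nozzle",len(low),low.mean(0).round(4) if len(low) else "", "hmax",np.hypot(*d.T).max().round(4))
go(.384,.0150,.038,188.5)
E
```

```text
top0 knob [0.6229 0.2049 0.0239] 0.23830714991549484
top0 lid [0.6231 0.2052 0.0563]
top0 124 yaw about own axis 8.6 low nozzle 21 [0.5245 0.1882 0.1032] hmax 0.105
side0 knob [0.6238 0.2001 0.0233] 0.2375534388488057
side0 lid [0.6231 0.201  0.0567]
side0 146 yaw about own axis 6.63 low nozzle 47 [0.5247 0.1886 0.102 ] hmax 0.1052
w2 lid [0.5845 0.1786 0.0124]
w2 503 yaw about own axis -8.72 low nozzle 376 [0.5217 0.1886 0.1031] hmax 0.0667
t 8.85 at [0.3842 0.0154 0.0364] gap 0.0127 shift [ 0.2 -0.3 -1.6] turn [-0.     0.001  0.004]
```

Request:
apply_moves(
  rows=[
    {"xyz": [-2,15,0],"turn": [0,0,0],"grip": 0.05},
    {"xyz": [-4,40,0],"turn": [0,0,0],"grip": 0.05},
    {"xyz": [-6,65,0],"turn": [0,0,0],"grip": 0.05},
    {"xyz": [-8,90,0],"turn": [0,0,0],"grip": 0.05},
    {"xyz": [-10,115,0],"turn": [0,0,0],"grip": 0.05},
    {"xyz": [-11,135,0],"turn": [0,0,0],"grip": 0.05},
    {"xyz": [-11,147,0],"turn": [0,0,0],"grip": 0.05},
    {"xyz": [-11,150,0],"turn": [0,0,0],"grip": 0.05},
    {"xyz": [-11,150,0],"turn": [0,0,0],"grip": 0.05},
    {"xyz": [-11,150,0],"turn": [0,0,0],"grip": 0.05},
  ],
)

```text
clock: 9.68
tcp_pos: [0.372, 0.165, 0.0361]
orientation: [0.0, -0.076, 0.997, -0.0]
wrist_force: [-0.0, 0.3, -1.0]
finger_gap: 0.0125
grip_force: 78.2
```

```bash
python3 - <<'E'
from h import *
go(.4375,.1753,.0365,188.6)
for n in("side","top"):
    c=imaging.read_camera(n); Q=cloud(c).reshape(-1,3); 
    if n=="side": cv2.imwrite("pics/s4.png",cv2.resize(c["color"][100:260,90:330],None,fx=3,fy=3))
    C=Q[(np.hypot(Q[:,0]-.461,Q[:,1]-.178)<.036)&(Q[:,2]>.055)&(Q[:,2]<.08)]
    if len(C)>20: summ(n+" cup",C); print(circ(edge(C)).round(4))
E
```

```text
t 9.68 at [0.372  0.165  0.0361] gap 0.0125 shift [-66.3   0.3  -0.4] turn [-0.     0.001  0.002]
side cup 146 mean [0.4588 0.1764 0.0605] mid [0.4586 0.1763 0.0609] ext [0.0635 0.0661 0.0118] encl [0.4583 0.1766]
[0.4593 0.1767 0.0323]
top cup 142 mean [0.4575 0.1812 0.0624] mid [0.4584 0.1794 0.0627] ext [0.0647 0.0596 0.0129] encl [0.458 0.179]
[0.4592 0.1794 0.031 ]
```

View pics/s4.png

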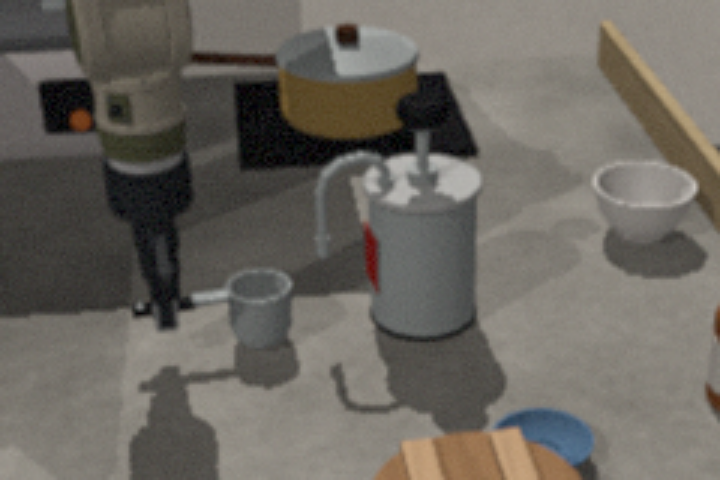

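The crop shows the cup held level at (262,305), in front of the spout at (322,245) and lower than it. Moving straight in, then lowering.

Request:
apply_moves(
  rows=[
    {"xyz": [-8,0,0],"turn": [0,0,0],"grip": 0.05},
    {"xyz": [-20,0,0],"turn": [0,0,0],"grip": 0.05},
    {"xyz": [-35,0,0],"turn": [0,0,0],"grip": 0.05},
    {"xyz": [-50,0,0],"turn": [0,0,0],"grip": 0.05},
    {"xyz": [-60,0,0],"turn": [0,0,0],"grip": 0.05},
    {"xyz": [-65,0,0],"turn": [0,0,0],"grip": 0.05},
    {"xyz": [-66,0.5,0],"turn": [0,0,0],"grip": 0.05},
    {"xyz": [-66,0.5,0],"turn": [0,0,0],"grip": 0.05},
    {"xyz": [-66,0.5,4],"turn": [0,0,0],"grip": 0.05},
    {"xyz": [-66,0.5,7],"turn": [0,0,0],"grip": 0.05},
    {"xyz": [-66,0.5,9],"turn": [0,0,0],"grip": 0.05},
    {"xyz": [-66,0.5,9],"turn": [0,0,0],"grip": 0.05},
  ],
)

```text
clock: 10.78
tcp_pos: [0.4364, 0.1757, 0.0268]
orientation: [-0.0, -0.076, 0.997, -0.0]
wrist_force: [-1.4, 0.3, 0.6]
finger_gap: 0.0125
grip_force: 78.4
```

```bash
python3 - <<'E'
from h import *
go(.4375,.1753,.0265,188.6)
s,p,r=st(); print(s["wrist_force"])
for n in("side","top"):
    c=imaging.read_camera(n); Q=cloud(c).reshape(-1,3); 
    if n=="side": cv2.imwrite("pics/s5.png",cv2.resize(c["color"][100:260,90:330],None,fx=3,fy=3))
    C=Q[(np.hypot(Q[:,0]-.5245,Q[:,1]-.1885)<.036)&(Q[:,2]>.04)&(Q[:,2]<.075)]
    if len(C)>20: summ(n+" cup",C); print(circ(edge(C)).round(4))
E
```

```text
t 10.78 at [0.4364 0.1757 0.0268] gap 0.0125 shift [-1.1 -0.6  0.3] turn [-0.    -0.     0.002]
[-1.36748247  0.33096995  0.57170417]
side cup 208 mean [0.5244 0.1871 0.049 ] mid [0.5222 0.1877 0.0489] ext [0.0652 0.0655 0.0173] encl [0.5231 0.1875]
[0.5233 0.1872 0.0327]
top cup 133 mean [0.519  0.1886 0.0524] mid [0.5218 0.1903 0.0497] ext [0.0636 0.059  0.0173] encl [0.5218 0.1906]
[0.5234 0.1905 0.0305]
```

View pics/s5.png

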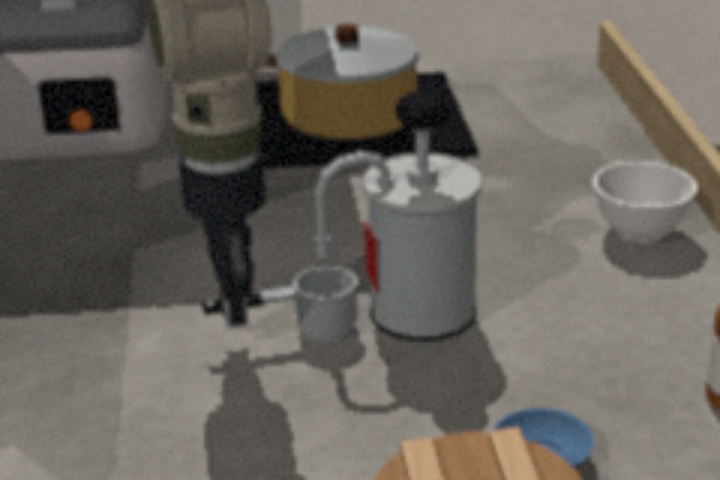

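The cup stands under the spout at (326,305), with the nozzle above it at (322,245). Measured centre is (0.523,0.189) against an outlet at (0.5245,0.1885). Letting go and rising clear.

Request:
apply_moves(
  rows=[
    {"xyz": [-0.5,0,1],"turn": [0,0,0],"grip": 0.05},
    {"xyz": [-0.5,0,1],"turn": [0,0,0],"grip": 0.5},
    {"xyz": [-0.5,0,1],"turn": [0,0,0],"grip": 0.5},
    {"xyz": [-0.5,0,1],"turn": [0,0,0],"grip": 0.5},
    {"xyz": [-0.5,0,1],"turn": [0,0,0],"grip": 0.5},
    {"xyz": [0,0,-10],"turn": [0,0,0],"grip": 0.5},
    {"xyz": [5,0,-40],"turn": [0,0,0],"grip": 0.5},
    {"xyz": [10,0,-80],"turn": [0,0,0],"grip": 0.5},
    {"xyz": [10,0,-120],"turn": [0,0,0],"grip": 0.5},
    {"xyz": [10,0,-160],"turn": [0,0,0],"grip": 0},
    {"xyz": [10,0,-200],"turn": [0,0,0],"grip": 0},
    {"xyz": [10,0,-240],"turn": [0,0,0],"grip": 0},
  ],
  force=40,
)

```text
clock: 11.88
tcp_pos: [0.4268, 0.1742, 0.2696]
orientation: [0.001, -0.076, 0.997, 0.0]
wrist_force: [1.8, -0.3, 0.1]
finger_gap: 0.0067
grip_force: 0.0
```

Request:
apply_moves(
  rows=[
    {"xyz": [0,0,-10],"turn": [0,0,0],"grip": 0},
    {"xyz": [0,0,-10],"turn": [0,0,0],"grip": 0},
    {"xyz": [0,0,-10],"turn": [0,0,0],"grip": 0},
  ],
)

```text
clock: 12.13
tcp_pos: [0.4276, 0.1744, 0.2775]
orientation: [0.001, -0.076, 0.997, 0.0]
wrist_force: [0.5, 0.3, -0.9]
finger_gap: 0.0001
grip_force: 0.0
```

```bash
python3 - <<'E'
from h import *
go(.6232,.2032,.26,188.6)
s,p,r=st(); print(s["joint_pos"])
for n in("side","top"):
    c=imaging.read_camera(n); Q=cloud(c).reshape(-1,3); np.savez(n+"5.npz",**c)
    C=Q[(np.hypot(Q[:,0]-.5245,Q[:,1]-.1885)<.036)&(Q[:,2]>.04)&(Q[:,2]<.065)]
    if len(C)>20: print(circ(edge(C)).round(4))
    H=Q[(Q[:,0]>.39)&(Q[:,0]<.485)&(abs(Q[:,1]-.177)<.025)&(Q[:,2]>.042)&(Q[:,2]<.06)]
    if len(H)>20: l=cv2.fitLine(H[:,:2].astype(np.float32),cv2.DIST_HUBER,0,.001,.001).ravel(); print(n,len(H),"handle",H.mean(0),np.degrees(np.arctan(l[1]/l[0])))
E
```

```text
t 12.13 at [0.4276 0.1744 0.2775] gap 0.0001 shift [-197.7   -1.1   18. ] turn [0.    0.003 0.002]
[ 2.13161242e-01  8.04030309e-02 -1.31641171e-01  1.35620827e+00
 -1.33425259e-04  6.10056939e-02]
[0.5243 0.1872 0.033 ]
side 119 handle [0.44628913 0.17353979 0.04927586] 10.368431
[0.5252 0.1907 0.0305]
top 193 handle [0.44601467 0.17867212 0.05072862] 9.342311
```

Request:
apply_moves(
  rows=[
    {"xyz": [-20,0,0],"turn": [0,0,0],"grip": 0},
    {"xyz": [-50,0,0],"turn": [0,0,0],"grip": 0},
    {"xyz": [-80,0,0],"turn": [0,0,0],"grip": 0},
    {"xyz": [-110,0,0],"turn": [0,0,0],"grip": 0},
    {"xyz": [-140,0,0],"turn": [0,0,0],"grip": 0},
    {"xyz": [-170,0,0],"turn": [0,0,0],"grip": 0},
    {"xyz": [-190,-1,0],"turn": [0,0,0],"grip": 0},
    {"xyz": [-198,-1,5],"turn": [0,0,0],"grip": 0},
    {"xyz": [-198,-1,15],"turn": [0,0,0],"grip": 0},
    {"xyz": [-198,-1,20],"turn": [0,0,0],"grip": 0},
    {"xyz": [-198,-1,20],"turn": [0,0,0],"grip": 0},
    {"xyz": [-198,-1,20],"turn": [0,0,0],"grip": 0},
  ],
)

```text
clock: 13.23
tcp_pos: [0.6218, 0.2032, 0.2565]
orientation: [-0.001, -0.076, 0.997, -0.0]
wrist_force: [0.0, -0.4, 0.0]
finger_gap: -0.0003
grip_force: 0.0
```

```bash
python3 - <<'E'
from h import *
go(.6232,.2032,.195,188.6)
E
```

```text
t 13.23 at [0.6218 0.2032 0.2565] gap -0.0003 shift [-1.5 -0.2 61.5] turn [-0.    -0.002  0.002]
```

Request:
apply_moves(
  rows=[
    {"xyz": [-1,0,8],"turn": [0,0,0],"grip": 0},
    {"xyz": [-1,0,16],"turn": [0,0,0],"grip": 0},
    {"xyz": [-1,0,24],"turn": [0,0,0],"grip": 0},
    {"xyz": [-1,0,30],"turn": [0,0,0],"grip": 0},
    {"xyz": [-1,0,36],"turn": [0,0,0],"grip": 0},
    {"xyz": [-1,0,42],"turn": [0,0,0],"grip": 0},
    {"xyz": [-1,0,47],"turn": [0,0,0],"grip": 0},
    {"xyz": [-1,0,52],"turn": [0,0,0],"grip": 0},
    {"xyz": [-1,0,55],"turn": [0,0,0],"grip": 0},
    {"xyz": [-1,0,58],"turn": [0,0,0],"grip": 0},
    {"xyz": [-1,0,58],"turn": [0,0,0],"grip": 0},
  ],
)

```text
clock: 14.15
tcp_pos: [0.6241, 0.2035, 0.2002]
orientation: [0.001, -0.076, 0.997, 0.0]
wrist_force: [-1.9, 0.3, 7.5]
finger_gap: 0.0002
grip_force: 4.2
```

Request:
apply_moves(
  rows=[
    {"xyz": [0,0,2],"turn": [0,0,0],"grip": 0},
    {"xyz": [0,0,4],"turn": [0,0,0],"grip": 0},
    {"xyz": [0,0,6],"turn": [0,0,0],"grip": 0},
    {"xyz": [0,0,6],"turn": [0,0,0],"grip": 0},
  ],
)

```text
clock: 14.48
tcp_pos: [0.6241, 0.2036, 0.1952]
orientation: [0.002, -0.076, 0.997, 0.0]
wrist_force: [-2.4, -0.2, 9.1]
finger_gap: -0.0002
grip_force: 4.5
```

Request:
apply_moves(
  rows=[
    {"xyz": [0,0,2],"turn": [0,0,0],"grip": 0},
    {"xyz": [0,0,3],"turn": [0,0,0],"grip": 0},
    {"xyz": [0,0,3],"turn": [0,0,0],"grip": 0},
    {"xyz": [0,0,3],"turn": [0,0,0],"grip": 0},
  ],
)

```text
clock: 14.82
tcp_pos: [0.6242, 0.2036, 0.195]
orientation: [0.003, -0.076, 0.997, 0.0]
wrist_force: [-6.8, -0.6, 20.7]
finger_gap: 0.0004
grip_force: 10.4
```

The force rose to 20.7 N with no further motion, so the knob is on its stop. Holding it there, then letting it up.

Request:
apply_moves(
  rows=[
    {"xyz": [0,0,1],"turn": [0,0,0],"grip": 0},
    {"xyz": [0,0,1],"turn": [0,0,0],"grip": 0},
    {"xyz": [0,0,1],"turn": [0,0,0],"grip": 0},
    {"xyz": [0,0,1],"turn": [0,0,0],"grip": 0},
    {"xyz": [0,0,1],"turn": [0,0,0],"grip": 0},
    {"xyz": [0,0,1],"turn": [0,0,0],"grip": 0},
    {"xyz": [0,0,1],"turn": [0,0,0],"grip": 0},
    {"xyz": [0,0,1],"turn": [0,0,0],"grip": 0},
    {"xyz": [0,0,1],"turn": [0,0,0],"grip": 0},
    {"xyz": [0,0,1],"turn": [0,0,0],"grip": 0},
    {"xyz": [0,0,1],"turn": [0,0,0],"grip": 0},
    {"xyz": [0,0,1],"turn": [0,0,0],"grip": 0},
  ],
)

```text
clock: 15.82
tcp_pos: [0.6242, 0.2036, 0.1949]
orientation: [0.003, -0.076, 0.997, 0.0]
wrist_force: [-8.4, -1.4, 23.9]
finger_gap: -0.0001
grip_force: 12.4
```

Request:
apply_moves(
  rows=[
    {"xyz": [0,0,-6],"turn": [0,0,0],"grip": 0},
    {"xyz": [0,0,-12],"turn": [0,0,0],"grip": 0},
    {"xyz": [0,0,-18],"turn": [0,0,0],"grip": 0},
    {"xyz": [0,0,-25],"turn": [0,0,0],"grip": 0},
    {"xyz": [0,0,-32],"turn": [0,0,0],"grip": 0},
    {"xyz": [0,0,-40],"turn": [0,0,0],"grip": 0},
    {"xyz": [0,0,-50],"turn": [0,0,0],"grip": 0},
    {"xyz": [0,0,-65],"turn": [0,0,0],"grip": 0},
    {"xyz": [0,0,-85],"turn": [0,0,0],"grip": 0},
    {"xyz": [0,0,-110],"turn": [0,0,0],"grip": 0},
    {"xyz": [0,0,-120],"turn": [0,0,0],"grip": 0},
    {"xyz": [0,0,-120],"turn": [0,0,0],"grip": 0},
  ],
)

```text
clock: 16.82
tcp_pos: [0.6249, 0.2036, 0.3123]
orientation: [0.003, -0.076, 0.997, 0.0]
wrist_force: [-0.9, 0.2, -0.2]
finger_gap: -0.0003
grip_force: 0.0
```

```bash
python3 - <<'E'
from h import *
go(.62,.2,.3,188.6)
a=dict(np.load("side5.npz"))
c=imaging.read_camera("side"); Q=cloud(c).reshape(-1,3)
cv2.imwrite("pics/s6.png",cv2.resize(c["color"],(800,600)))
C=Q[(np.hypot(Q[:,0]-.5245,Q[:,1]-.1885)<.036)&(Q[:,2]>.04)&(Q[:,2]<.065)]; print("cup",circ(edge(C)).round(4))
K=Q[(np.hypot(Q[:,0]-.623,Q[:,1]-.203)<.03)&(Q[:,2]>.17)&(Q[:,2]<.25)]; print("knob z",np.percentile(K[:,2],95))
P=cloud(c)
for k,b in dict(shaker=(390,450,440,500,.115,.145)).items(): summ(k,box(P,*b))
E
```

```text
t 16.82 at [0.6249 0.2036 0.3123] gap -0.0003 shift [ 5.5 -2.8 12.3] turn [0.    0.005 0.002]
cup [0.5251 0.188  0.0321]
knob z 0.23604953398044412
shaker 707 mean [ 0.6151 -0.3446  0.1311] mid [ 0.6165 -0.3389  0.1263] ext [0.0547 0.0566 0.0218] encl [ 0.6164 -0.3388]
```

View pics/s6.png

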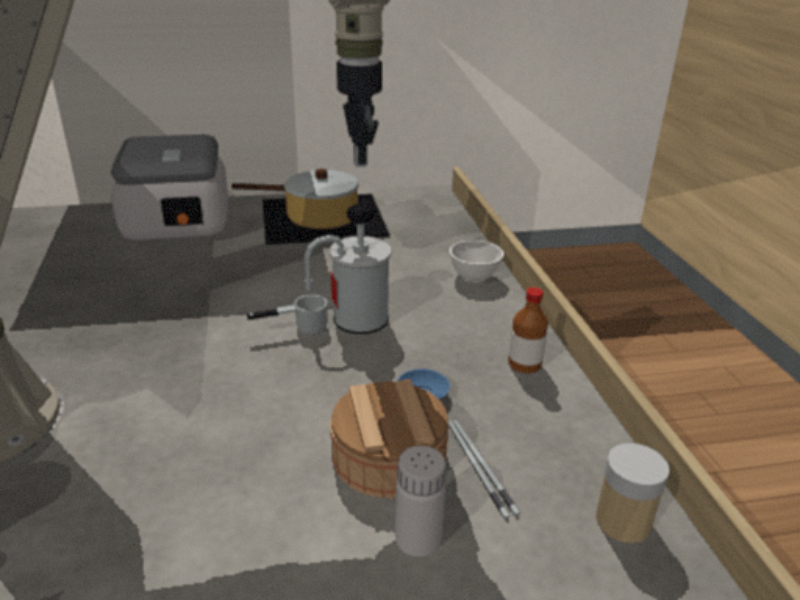

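The final view shows the cup upright under the spout at (311,315) with its handle pointing out to (250,315), and the knob back up at (361,212). The tub, shaker, dish and chopsticks look unmoved, and the gripper touches nothing.

```bash
python3 -c "
from workcell import ticket
print(ticket.hand_in())"
```

```text
the job is handed in; nothing more can be done
None
```

I handed the job in at about 17 s on the clock: the cup stands under the spout with its handle pointing straight out, the pump was pressed to its stop, held about 1 s and came fully back up, and the other items look unmoved.

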